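# Put the serving board away in its slotted keeper

## Robot

A 6-joint arm with a two-finger parallel gripper is mounted at the origin on a cart in front of the work surface, level with it; the furniture and walls round the work are solid. World frame = base frame: x ahead of the robot, y to its left, z up, the work surface at z = 0. Lengths are in m, angles in rad, forces in N, time in s.
With the tool pointing down it reaches from about 0.275 to 0.825 m from the base axis. Payload 5.2 kg.
Tool frame: the origin (TCP) lies midway between the tips of the shut fingers; the grasp point (between the pads) lies env.grasp_offset behind it (env.grasp_offset is the distance from the TCP to the grasp point, in m); x points along the fingers, y is the direction in which the jaws open and shut, and the axes are right-handed (so a half turn about x gives the same grasp; the last joint's range is limited). The gripper opens to 93 mm and grips with 3 to 60 N. Pads are 15 mm wide; open, the fingers measure 128 mm over their backs; the gripper's body (75 mm by 188 mm) begins 65 mm behind the grasp point.
Start: joints at [0.923, 0.259, 1.535, -0, 1.348, -0.203], TCP at [0.237, 0.496, 0.197] pointing down, gripper open.
Joint ranges: [-3.14, 3.14], [-0.91, 2.08], [0.19, 2.58], [-1.22, 4.36], [0.22, 2.71], [-3.12, 3.12]. Speed limits (rad/s): [2.57, 2.57, 3.14, 3.14, 3.14, 3.14].

## Interface

Orientations are given as a unit quaternion [w, x, y, z].
In Python, from bench import env gives the robot as it stands.
- The arm moves only by the shell command python3 -m handwheel 'ROWS' [FORCE]. ROWS is JSON, a list of rows, each a list of 7 numbers: the shift along the tool's x, y, z in mm, then the turn, a rotation vector about the tool's x, y, z in rad, then the opening, from -1 (shut) to 1 (fully open). A call has exactly 10 rows; each row is the pose to reach, as a shift and turn from the pose commanded when the call began, along the tool's axes at that moment; what a row does not reach only later rows make up. A row lasts 1/12 s, in which the tool goes at most 41.7 mm and 7.16 degrees, less where a joint would pass 70% of its speed; a pose out of reach is approached as far as the arm can. A call with a gripper value outside its range is refused whole. The fingers move at their own pace and stop on an object; FORCE is the grip in N (left out, the last holds). Time passes only in rows, so rows that repeat a pose let the fingers close, or fill a call up. It gives the time, the measured TCP pose, the force and the opening at its end, in the units of the state.
- env.sense(): the state, without advancing time (a new reading comes with each control period).
- env.read_camera(name): name is "scene" or "top" or "wrist"; returns the picture (384x512x3 uint8, red, green, blue); there is no depth.
- env.get_calibration(name): a dict with "camera_matrix" (3x3 intrinsics, pixels), "extrinsics" (4x4, takes a point from world to camera coordinates); the wrist camera has in their place "tool_from_camera" (4x4, takes a point from camera to tool coordinates, whose origin is the TCP and whose axes are the tool frame's). Camera axes: x right, y up, looking along -z (the intrinsics and any distortion apply to the point x, -y, -z); pixel columns grow to the right and rows downward; lengths in m; the calibration is good to about 2 mm. A picture is of the moment at which its call begins: read the wrist's pose just before it. get_calibration takes no time and is no camera call.
- env.job_done(): hands the job in, once; it reports no verdict.
The state is a dict: "time": time; "joints": joint angles; "dq": joint speeds; "joint_efforts": joint torques, N m; "eef_pos": TCP position; "orientation": TCP orientation; "contact_force": force on the tool from outside, world axes, zero at the start; "moment": the same for the moment, N m; "grip_width": opening from 0.0 (shut) to 1.0 (fully open).
Only numpy, scipy, OpenCV 4.12 (cv2) and the standard library are available. Lean on these libraries where they do the work, as an engineer would, in place of code of your own. Each camera call takes 0.05 s, during which the arm holds its last target.

## Task

Put the small wooden paddle board away: push its wide blade through the slot in the front of the low dark wooden keeper until it is fully home against the back, lying flat, with only the handle sticking out, then let go. Leave the other things on the worktop where they stand.

Things in the scene. Friction and masses are not known exactly. Their poses are not given: they have to be found in the camera images.
- board: Loose pale wooden paddle board, 0.11 kg, 12 mm thick, lying flat. Origin: underside, middle of the rectangular blade, which is 100 mm long (x -50 to +50) and 90 mm wide (y +-45). The handle, 24 mm wide and 12 mm thick, runs along its -x axis from the blade (x = -50) to its round end (x = -115), dark hanging-hole mark near the end. z up.
- board_middle (a point): Centre of the board's blade at half thickness, 6 mm above the board's origin.
- board_neck (a point): Point on the middle line of the board's handle, at half thickness, 37 mm behind the blade (board x = -87 mm): a good place to grip across the 24 mm width.
- keeper: Fixed low dark wooden box, 112 deep (x -56 to +56) x 130 wide x 39 mm high, open only by a slot in its front face (local x = -56, facing -x). Origin: underside, middle of the box. Its 6 mm thick floor runs out in front of the face as a ledge to x = -78, then a small ramp slopes to the worktop, ending at x = -89. Push along local +x.
- keeper_slot (a point): Centre of the slot's mouth in the front face (steel trim): 56 mm in front of the keeper's origin, 15.5 mm up. Slot and cavity behind it are 98 mm wide (y +-49) and 19 mm high: floor 6 mm, roof 25 mm above the worktop.
- keeper_stop (a point): Middle of the inner back wall, at keeper x = +47 mm, 15.5 mm up; the cavity is 103 mm deep. The board is home when its blade's front edge touches this wall: blade middle at keeper x = -3 mm, handle sticking out of the slot.
- candle: Bystander, pale green pillar candle, 52 dia x 144 high, standing (mm); origin at its underside's centre. Leave it alone.
- mug: Bystander, white coffee mug with a leaf pattern, 92 x 127 x 95 high, standing (mm); origin at its underside's centre. Leave it alone.
- pepper: Bystander, pepper shaker, 44 dia x 90 high, standing (mm); origin at its underside's centre. Leave it alone.
- spoon: Bystander, metal table spoon, 187 x 31 x 6, lying (mm); origin at its underside's centre. Leave it alone.
Not all that is in view belongs to the job. Several things have the shape of the board; the one meant has the colours described above.

How it is judged:
At the end, for the whole second after the job is handed in: The board's blade is through the slot and within 8 mm of the keeper's back stop, centred within 8 mm, its long axis within 0.12 rad of the keeper's and lying flat on the keeper's floor (within 0.10 rad; middle of its thickness 9 to 16 mm above the worktop), released and at rest (x of board_middle in the frame of keeper between -0.011 and 0.002 m and y of board_middle in the frame of keeper between -0.008 and 0.008 m and z of board_middle in the frame of keeper between 0.009 and 0.016 m and angle between the x axis of board and the x axis of keeper, either way round below 0.12 rad and angle between the z axis of board and the z axis of keeper, either way round below 0.1 rad and linear speed of board below 0.02 m/s); the robot touches nothing.
It fails at once if the candle, the mug, the pepper shaker or the spoon is shifted by more than 4 cm (distance of any of candle, mug, pepper, spoon from where it was at the start of the episode above 0.04 m).
It fails at once if the candle, the mug or the pepper shaker is tipped over (angle between any of candle, mug, pepper's own z axis and vertical above 0.5 rad).
It also fails if it takes over 53 s, if anything falls off the work surface, if the arm or the gripper's body presses on something with over 40 N, if the wrist force passes 120 N, or if a joint passes its speed limit or range.

## Working session

There is one attempt and no reset: what is moved stays moved. The work goes in short steps, Python scripts to look and compute and a shell command to move; the robot and the scene stay as the last step left them, time stands still between calls to the robot, and variables do not carry over. Pictures are saved under pics/ and viewed, and the job is handed in when it is done.

```bash
mkdir -p pics; ls; python3 - <<'E'
from bench import env
import cv2
s=env.sense();print({k:(v if not hasattr(v,'round') else v) for k,v in s.items()});print(env.grasp_offset)
for n in ("scene","top"):
    im=env.read_camera(n);cv2.imwrite(f"pics/{n}0.png",im[:,:,::-1]);c=env.get_calibration(n);print(n,c)
print(env.get_calibration("wrist"))
E
```

```text
pics
{'time': 0.0, 'joints': array([ 9.23196460e-01,  2.59328905e-01,  1.53606168e+00,  1.99865149e-05,
        1.34799463e+00, -2.02812105e-01]), 'dq': array([ 0.00157737,  0.00155484,  0.00054092,  0.00202154,  0.00063879,
       -0.0010667 ]), 'joint_efforts': array([-2.19652946e-03, -4.37303281e+01, -2.84001017e+01,  7.14464206e-02,
        4.15224920e-02, -2.26817083e-04]), 'eef_pos': array([0.23627169, 0.49603049, 0.19663392]), 'orientation': array([ 0.68942399,  0.15539011,  0.68995941, -0.15653909]), 'contact_force': array([-1.17940109, -0.3249145 , -0.20615728]), 'moment': array([ 0.03533245, -0.011059  ,  0.01525613]), 'grip_width': 0.9982332852231656}
0.0188
scene {'camera_matrix': array([[478.09852505,   0.        , 266.44823837],
       [  0.        , 478.09852505, 188.30197039],
       [  0.        ,   0.        ,   1.        ]]), 'extrinsics': array([[-0.81929529, -0.57335637, -0.00420827,  0.39497493],
       [ 0.27330491, -0.39696898,  0.87619636, -0.21972477],
       [-0.50404331,  0.71671341,  0.48193592, -1.45733   ],
       [ 0.        ,  0.        ,  0.        ,
[... 288 characters left out ...]
,  0.00743225,  0.07671148, -0.52580173],
       [-0.076619  , -0.01201753,  0.99698802, -1.5053783 ],
       [ 0.        ,  0.        ,  0.        ,  1.        ]])}
{'camera_matrix': array([[300.85381666,   0.        , 261.93183867],
       [  0.        , 300.85381666, 190.11641841],
       [  0.        ,   0.        ,   1.        ]]), 'tool_from_camera': array([[ 2.05082838e-04,  2.97527845e-01, -9.54713119e-01,
        -1.87730089e-01],
       [ 9.99999979e-01, -6.99637566e-05,  1.93007370e-04,
         7.12907432e-04],
       [-9.37024946e-06, -9.54713138e-01, -2.97527853e-01,
        -8.36636305e-02],
       [ 0.00000000e+00,  0.00000000e+00,  0.00000000e+00,
         1.00000000e+00]])}
```

View pics/scene0.png

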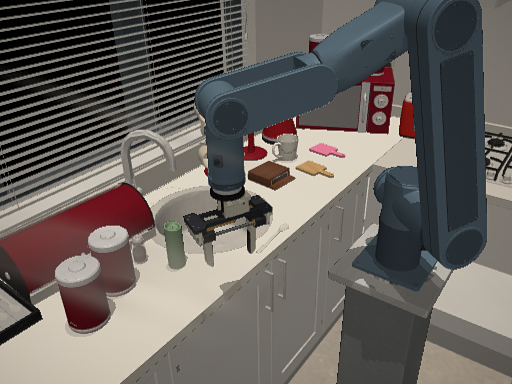

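View pics/top0.png

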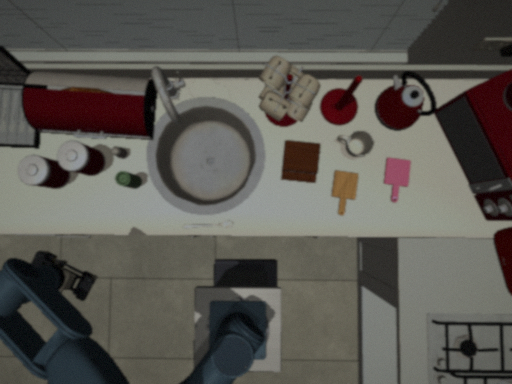

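The scene view shows the keeper at (270,175), a tan paddle at (315,169), a pink paddle at (325,150), the mug at (285,147) and the spoon at (272,235). In the top view the keeper is at (300,160), the tan paddle at (345,188) and the pink one at (397,177).
Candidates for the board (top view): tan wood (345,188) and pink (397,177). The description says pale wood, so I'll take the tan one and check it in a crop.

```bash
python3 - <<'E'
import cv2,numpy as np
t=cv2.imread("pics/top0.png")[125:225,270:420];s=cv2.imread("pics/scene0.png")[130:205,235:360]
t=cv2.resize(t,(750,500)[:2],interpolation=cv2.INTER_CUBIC);s=cv2.resize(s,(750,450),interpolation=cv2.INTER_CUBIC)
cv2.imwrite("pics/ct.png",t);cv2.imwrite("pics/cs.png",s)
E
```

```text
(no output)
```

View pics/ct.png

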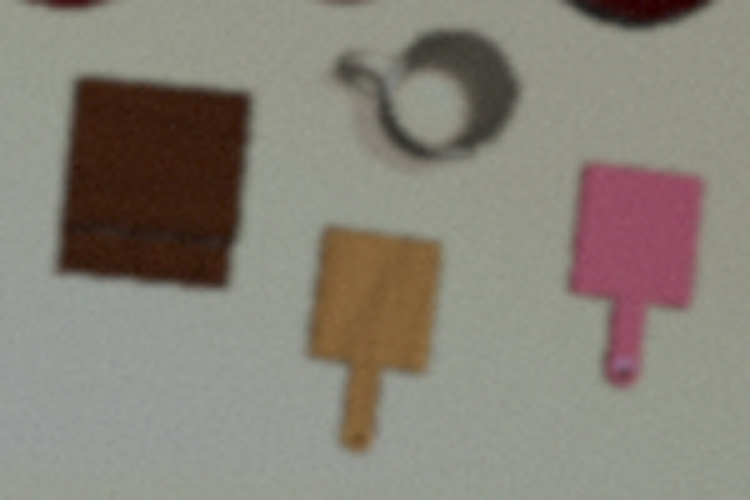

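View pics/cs.png

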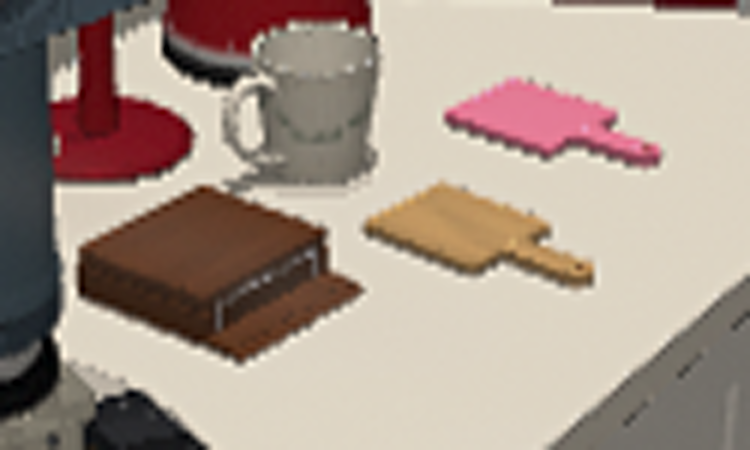

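The crop shows the tan paddle with a dark hole mark, handle toward the robot. The pink one is the decoy. The keeper's slot also faces the robot (ledge at the bottom of the crop). Next I'll measure both.

```bash
cat > h.py <<'E'
import numpy as np,cv2
from scipy.spatial.transform import Rotation as R
F=np.diag([1,-1,-1.])
def ray_world(px,K,Twc):  # Twc world->cam
    d=np.linalg.inv(K)@np.array([px[0],px[1],1.]); d=F@d
    Rm=Twc[:3,:3];c=-Rm.T@Twc[:3,3];return c,Rm.T@d
def onplane(px,K,T,z):
    c,d=ray_world(px,K,T);return (c+d*(z-c[2])/d[2])
def cal(env,n,s=None):
    c=env.get_calibration(n)
    if n!="wrist":return c["camera_matrix"],c["extrinsics"]
    q=s["orientation"];W=np.eye(4);W[:3,:3]=R.from_quat([q[1],q[2],q[3],q[0]]).as_matrix();W[:3,3]=s["eef_pos"]
    return c["camera_matrix"],np.linalg.inv(W@c["tool_from_camera"])
def mask(hsv,lo,hi):
    m=cv2.inRange(hsv,np.array(lo),np.array(hi));return m
def biggest(m):
    cs,_=cv2.findContours(m,cv2.RETR_EXTERNAL,cv2.CHAIN_APPROX_NONE);return max(cs,key=cv2.contourArea)
E
python3 - <<'E'
from h import *
from bench import env
im=cv2.imread("pics/top0.png");hsv=cv2.cvtColor(im,cv2.COLOR_BGR2HSV)
print(hsv[185,345],hsv[160,300],hsv[175,397],hsv[200,370])
K,T=cal(env,"top")
def roi(m,x0,x1,y0,y1):
    o=np.zeros_like(m);o[y0:y1,x0:x1]=m[y0:y1,x0:x1];return o
mb=roi(mask(hsv,(8,90,60),(25,255,255)),325,365,165,220)
mk=roi(mask(hsv,(0,90,0),(15,255,130)),275,330,135,190)
for nm,m,z in(("b",mb,.012),("k",mk,.039)):
    c=biggest(m)[:,0,:].astype(float)
    P=np.array([onplane(p,K,T,z)[:2] for p in c])
    r=cv2.minAreaRect((P*1000).astype(np.float32));print(nm,r,cv2.boundingRect(biggest(m)))
    if nm=="b":
        o=cv2.morphologyEx(m,cv2.MORPH_OPEN,np.ones((9,9)))
        P=np.array([onplane(p,K,T,z)[:2] for p in biggest(o)[:,0,:].astype(float)]);r=cv2.minAreaRect((P*1000).astype(np.float32));print("blade",r)
# keeper top corners
for n,p in(("k back L",(285,140.8)),("back R",(319.8,143.5)),("frontR top",(316.5,173.5)),("frontL top",(283.5,171))):print(n,onplane(p,K,T,.039).round(4))
for n,p in(("led L",(281.7,179.2)),("led R",(315.7,182.3))):print(n,onplane(p,K,T,.003).round(4))
for n,p in(("hole",(341.5,212.5)),("bl BL",(332,196)),("BR",(355.4,199)),("TL",(334.8,171)),("TR",(358,173.3))):print(n,onplane(p,K,T,.012).round(4))
KS,TS=cal(env,"scene")
for n,p,z in(("sc k top nearR",(235+210/6,130+300/6),.039),("k top right",(235+325/6,130+233/6),.039),("far",(235+205/6,130+187/6),.039),("left",(235+82/6,130+248/6),.039),("ledge a",(235+240/6,130+360/6),.0),("ledge b",(235+362/6,130+290/6),.0),("board BR tip",(235+575/6,130+268/6),.012),("b corner",(235+445/6,130+184/6),.012),("b left",(235+368/6,130+228/6),.012)):print(n,onplane(p,KS,TS,z).round(4))
E
```

```text
[ 17 145 121] [ 11 192  53] [170 121 147] [ 45  16 156]
b ((501.7442626953125, -389.01788330078125), (86.01045989990234, 158.67742919921875), 82.74506378173828) (332, 171, 26, 44)
blade ((532.9840698242188, -392.8857727050781), (85.24959564208984, 93.71177673339844), 89.40251922607422)
k ((616.0606689453125, -226.35055541992188), (123.44957733154297, 141.0056610107422), 84.57237243652344) (282, 141, 37, 41)
k back L [ 0.6907 -0.17    0.039 ]
back R [ 0.6815 -0.2979  0.039 ]
frontR top [ 0.5704 -0.2855  0.039 ]
frontL top [ 0.5788 -0.1648  0.039 ]
led L [ 0.5519 -0.1602  0.003 ]
led R [ 0.5412 -0.2873  0.003 ]
hole [ 0.4291 -0.381   0.012 ]
bl BL [ 0.4899 -0.3463  0.012 ]
BR [ 0.4794 -0.4327  0.012 ]
TL [ 0.5832 -0.3573  0.012 ]
TR [ 0.5752 -0.4434  0.012 ]
sc k top nearR [ 0.5727 -0.1535  0.039 ]
k top right [ 0.5638 -0.2763  0.039 ]
far [ 0.6706 -0.2894  0.039 ]
left [ 0.6846 -0.1662  0.039 ]
ledge a [ 0.5517 -0.1571  0.    ]
ledge b [ 0.5385 -0.2843  0.    ]
board BR tip [ 0.4253 -0.3731  0.012 ]
b corner [ 0.5643 -0.4369  0.012 ]
b left [ 0.5723 -0.3457  0.012 ]
```

```bash
cat >> h.py <<'E'
def toolR(s):
    q=s["orientation"];return R.from_quat([q[1],q[2],q[3],q[0]])
def togo(s,target,yaw,sgn):
    # target tool: x down; y = sgn*(world y rotated by yaw)
    x=np.array([0,0,-1.]);y=sgn*np.array([-np.sin(yaw),np.cos(yaw),0]);z=np.cross(x,y)
    A=toolR(s);B=R.from_matrix(np.array([x,y,z]).T)
    return (A.inv().apply(np.array(target)-s["eef_pos"])*1000).round(1),(A.inv()*B).as_rotvec().round(4)
E
python3 - <<'E'
from h import *
from bench import env
s=env.sense();print(toolR(s).as_matrix().round(3))
for sg in(1,-1):print(togo(s,(.42,-.35,.197),-.115,sg))
E
```

```text
[[-0.001  0.43   0.903]
 [-0.001  0.903 -0.43 ]
 [-1.    -0.002 -0.   ]]
(array([ 6.000e-01, -6.847e+02,  5.299e+02]), array([-0.3298, -0.0006,  0.0014]))
(array([ 6.000e-01, -6.847e+02,  5.299e+02]), array([2.8118e+00, 2.0000e-03, 8.0000e-04]))
```

```bash
python3 -m handwheel '[[0,-31,24,-0.03,0,0,1],[0,-62,48,-0.06,0,0,1],[0,-94,72,-0.1,0,0,1],[0,-125,97,-0.13,0,0,1],[0,-157,121,-0.16,0,0,1],[0,-188,146,-0.2,0,0,1],[0,-220,170,-0.23,0,0,1],[0,-251,194,-0.26,0,0,1],[0,-282,218,-0.3,0,0,1],[0,-313,242,-0.33,0,0,1]]' 40; python3 - <<'E'
from h import *
from bench import env
s=env.sense();print(togo(s,(.42,-.35,.197),-.115,1))
E
```

```text
time: 0.93
eef_pos: [0.32, 0.1082, 0.1974]
orientation: [0.706, 0.04, 0.706, -0.04]
contact_force: [0.8, 0.1, -0.3]
grip_width: 1.0
(array([ 4.000e-01, -4.441e+02,  1.507e+02]), array([ 0.0028,  0.0003, -0.0001]))
```

```bash
python3 -m handwheel '[[0,-39,13,0,0,0,1],[0,-78,26,0,0,0,1],[0,-117,40,0,0,0,1],[0,-156,53,0,0,0,1],[0,-195,66,0,0,0,1],[0,-234,79,0,0,0,1],[0,-273,92,0,0,0,1],[0,-312,106,0,0,0,1],[0,-351,119,0,0,0,1],[0,-390,132,0,0,0,1]]'; python3 -m handwheel '[[0,-25,8,0,0,0,1],[0,-40,14,0,0,0,1],[0,-44,15,0,0,0,1],[0,-44,15,0,0,0,1],[0,-44,15,0,0,0,1],[0,-44,15,0,0,0,1],[0,-44,15,0,0,0,1],[0,-44,15,0,0,0,1],[0,-44,15,0,0,0,1],[0,-44,15,0,0,0,1]]';python3 - <<'E'
from h import *
from bench import env
s=env.sense();im=env.read_camera("wrist");cv2.imwrite("pics/w1.png",im[:,:,::-1]);np.save("w1.npy",cal(env,"wrist",s)[1])
E
```

```text
time: 1.77
eef_pos: [0.4066, -0.2947, 0.197]
orientation: [0.706, 0.041, 0.706, -0.041]
contact_force: [0.3, 0.2, 0.7]
grip_width: 0.999
time: 2.6
eef_pos: [0.4168, -0.3377, 0.1978]
orientation: [0.706, 0.04, 0.706, -0.04]
contact_force: [-0.3, 0.0, 0.0]
grip_width: 0.999
```

View pics/w1.png

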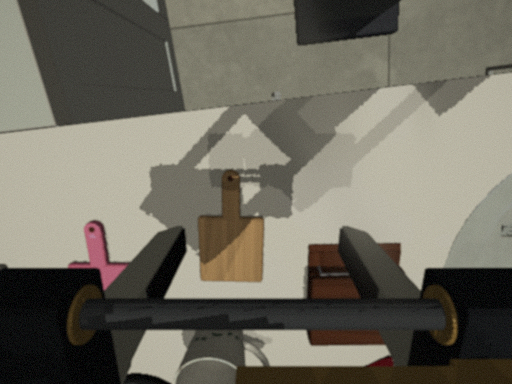

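The wrist view shows the board whole, blade (232,248) and hole (231,178). The keeper's ledge and face are at (355,255), partly behind a finger, and the mug is at (215,350). I'll measure these.

```bash
python3 - <<'E'
from h import *
from bench import env
im=cv2.imread("pics/w1.png");hsv=cv2.cvtColor(im,cv2.COLOR_BGR2HSV)
K=env.get_calibration("wrist")["camera_matrix"];T=np.load("w1.npy")
m=mask(hsv,(8,80,50),(25,255,255));m[:,:190]=0;m[:,275:]=0;m[:165]=0;m[290:]=0
c=biggest(m);print(cv2.boundingRect(c))
W=lambda c,z:np.array([onplane(p,K,T,z)[:2] for p in c.reshape(-1,2).astype(float)])*1000
print("all",cv2.minAreaRect(W(c,.012).astype(np.float32)))
o=cv2.morphologyEx(m,cv2.MORPH_OPEN,np.ones((30,30)));b=biggest(o);print("blade",cv2.minAreaRect(W(b,.012).astype(np.float32)))
print("hole",W(np.array([231,178]),.012))
h=m.copy();h[210:]=0;h[:190]=0;ys,xs=np.nonzero(h);
P=W(np.stack([[ (xs[ys==r]).mean(),r] for r in range(191,209)]),.012);print("handle line",np.polyfit(P[:,0],P[:,1],1),P.mean(0))
cv2.imwrite("pics/w1c.png",cv2.resize(im[225:355,290:415],(750,780))[:600])
cv2.imwrite("pics/w1c.png",cv2.resize(im[230:350,290:415],(625,600),interpolation=cv2.INTER_CUBIC))
E
```

```text
(198, 170, 66, 112)
all ((499.09228515625, -389.3431396484375), (88.1890869140625, 163.02955627441406), 81.97895812988281)
blade ((531.5050048828125, -392.7987060546875), (87.61151885986328, 99.01659393310547), 83.4738540649414)
hole [[ 428.99295334 -378.4444375 ]]
handle line [-1.48230114e-01 -3.15447837e+02] [ 457.87328027 -383.31844531]
```

View pics/w1c.png

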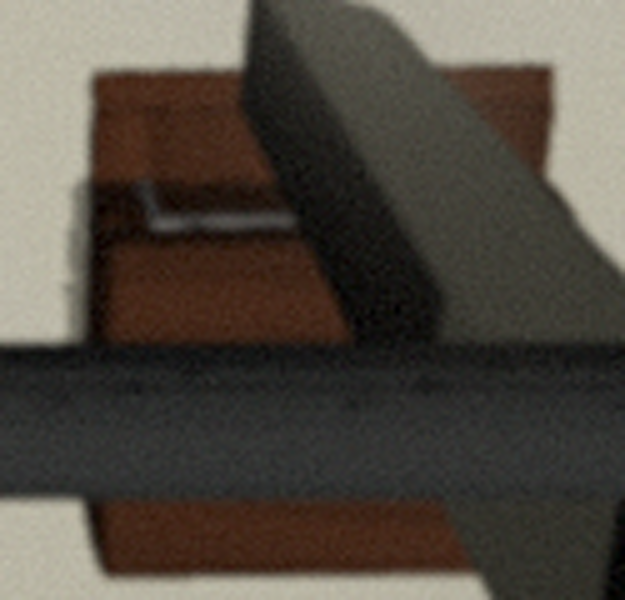

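```bash
python3 - <<'E'
from h import *
from bench import env
s=env.sense();print(togo(s,(.445,-.3815,.004),-.13,1))
E
```

```text
(array([193.7, -40.1,  32.9]), array([0.0157, 0.0003, 0.0003]))
```

```bash
python3 -m handwheel '[[10,-20,16,0.016,0,0,1],[30,-36,30,0.016,0,0,1],[60,-40,33,0.016,0,0,1],[90,-40,33,0.016,0,0,1],[120,-40,33,0.016,0,0,1],[145,-40,33,0.016,0,0,1],[160,-40,33,0.016,0,0,1],[165,-40,33,0.016,0,0,1],[165,-40,33,0.016,0,0,1],[165,-40,33,0.016,0,0,1]]';python3 - <<'E'
from h import *
from bench import env
s=env.sense();print(togo(s,(.445,-.3815,.004),-.13,1));im=env.read_camera("wrist");cv2.imwrite("pics/w2.png",im[:,:,::-1]);np.save("w2.npy",cal(env,"wrist",s)[1])
E
```

```text
time: 3.48
eef_pos: [0.4453, -0.3821, 0.0332]
orientation: [0.706, 0.046, 0.705, -0.046]
contact_force: [-0.2, 0.1, 0.6]
grip_width: 1.001
(array([29.2,  0.6, -0.4]), array([-0.0007,  0.0007,  0.0007]))
```

View pics/w2.png

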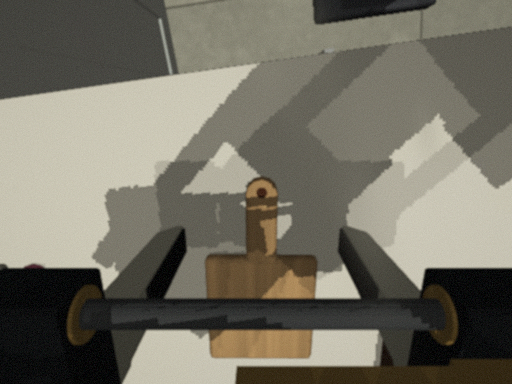

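The handle (262,225) sits centred between the fingers and upright in the image, so I'll descend and close.

```bash
python3 -m handwheel '[[15,0,0,0,0,0,1],[25,0,0,0,0,0,1],[29,0,0,0,0,0,1],[29,0,0,0,0,0,1],[29,0,0,0,0,0,-1],[29,0,0,0,0,0,-1],[29,0,0,0,0,0,-1],[29,0,0,0,0,0,-1],[29,0,0,0,0,0,-1],[29,0,0,0,0,0,-1]]' 50
python3 -m handwheel '[[0,0,0,0,0,0,-1],[0,0,0,0,0,0,-1],[0,0,0,0,0,0,-1],[-10,0,0,0,0,0,-1],[-20,0,0,0,0,0,-1],[-30,0,0,0,0,0,-1],[-40,0,0,0,0,0,-1],[-50,0,0,0,0,0,-1],[-50,0,0,0,0,0,-1],[-50,0,0,0,0,0,-1]]' 50
python3 - <<'E'
from h import *
from bench import env
s=env.sense();im=env.read_camera("wrist");cv2.imwrite("pics/w3.png",im[:,:,::-1]);np.save("w3.npy",cal(env,"wrist",s)[1])
im=env.read_camera("scene")[:,:,::-1];cv2.imwrite("pics/s3.png",cv2.resize(im[110:230,220:400],(750,500)))
E
```

```text
time: 4.37
eef_pos: [0.445, -0.3818, 0.0037]
orientation: [0.706, 0.046, 0.706, -0.046]
contact_force: [-0.1, 0.0, -1.0]
grip_width: 0.614
time: 5.2
eef_pos: [0.4454, -0.3822, 0.0547]
orientation: [0.706, 0.046, 0.705, -0.047]
contact_force: [-1.3, 0.1, -0.1]
grip_width: 0.007
```

View pics/w3.png

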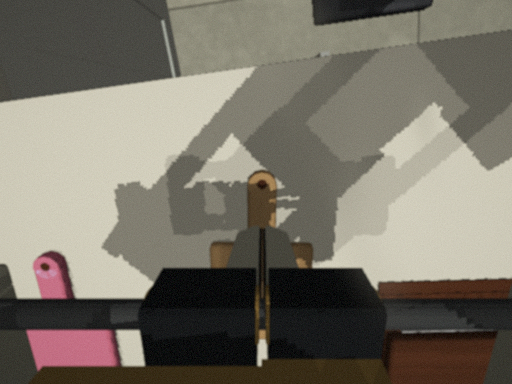

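View pics/s3.png

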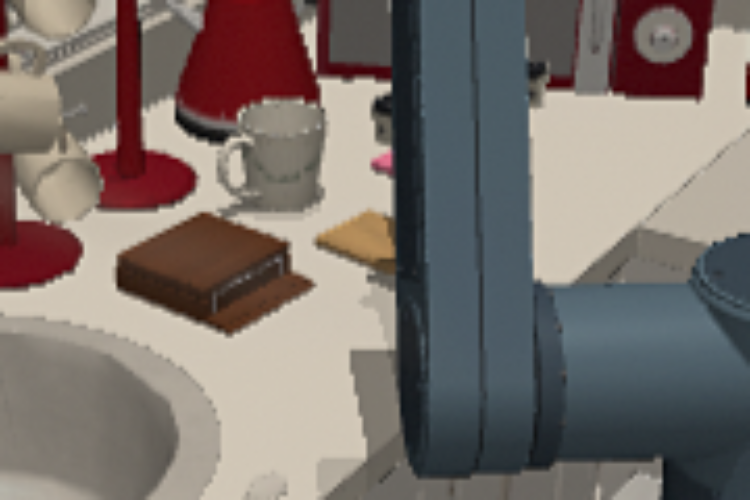

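I lifted before the slow fingers had closed: they shut empty above the handle, and the board did not move. I'll reopen, descend, and give them time to close.

```bash
python3 -m handwheel '[[0,0,0,0,0,0,0.3],[0,0,0,0,0,0,0.3],[0,0,0,0,0,0,0.3],[0,0,0,0,0,0,0.3],[0,0,0,0,0,0,0.3],[0,0,0,0,0,0,0.3],[0,0,0,0,0,0,0.3],[0,0,0,0,0,0,0.3],[0,0,0,0,0,0,0.3],[0,0,0,0,0,0,0.3]]' 
python3 - <<'E'
from h import *
from bench import env
s=env.sense();print(togo(s,(.445,-.3815,.004),-.13,1));im=env.read_camera("wrist");cv2.imwrite("pics/w4.png",im[:,:,::-1])
E
```

```text
time: 6.13
eef_pos: [0.445, -0.3817, 0.0535]
orientation: [0.706, 0.046, 0.706, -0.046]
contact_force: [0.1, 0.3, 0.4]
grip_width: 0.636
(array([49.5,  0.2,  0. ]), array([-0.0008,  0.0001,  0.    ]))
```

View pics/w4.png

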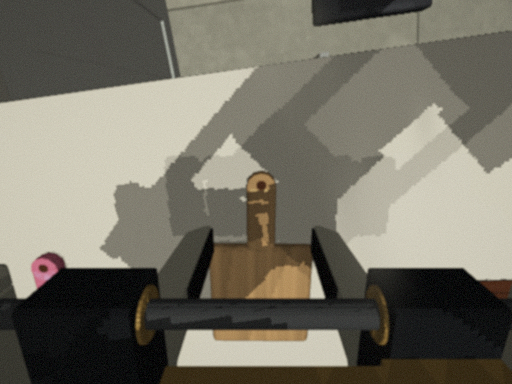

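The fingers (195,260) and (325,260) straddle the undisturbed handle (261,215), so I'll go down.

```bash
python3 -m handwheel '[[20,0,0,0,0,0,0.3],[40,0,0,0,0,0,0.3],[49,0,0,0,0,0,0.3],[49,0,0,0,0,0,0.3],[49,0,0,0,0,0,-1],[49,0,0,0,0,0,-1],[49,0,0,0,0,0,-1],[49,0,0,0,0,0,-1],[49,0,0,0,0,0,-1],[49,0,0,0,0,0,-1]]' 50
python3 -m handwheel '[[0,0,0,0,0,0,-1],[0,0,0,0,0,0,-1],[0,0,0,0,0,0,-1],[0,0,0,0,0,0,-1],[0,0,0,0,0,0,-1],[0,0,0,0,0,0,-1],[0,0,0,0,0,0,-1],[0,0,0,0,0,0,-1],[0,0,0,0,0,0,-1],[0,0,0,0,0,0,-1]]' 50
```

```text
time: 7.02
eef_pos: [0.4451, -0.3819, 0.005]
orientation: [0.706, 0.046, 0.705, -0.046]
contact_force: [-0.2, 0.5, 0.9]
grip_width: 0.27
time: 7.85
eef_pos: [0.4449, -0.3817, 0.0044]
orientation: [0.706, 0.046, 0.706, -0.046]
contact_force: [0.0, 0.4, 0.4]
grip_width: 0.009
```

```bash
python3 - <<'E'
from h import *
from bench import env
im=env.read_camera("wrist");cv2.imwrite("pics/w5.png",im[:,:,::-1])
E
```

```text
(no output)
```

View pics/w5.png

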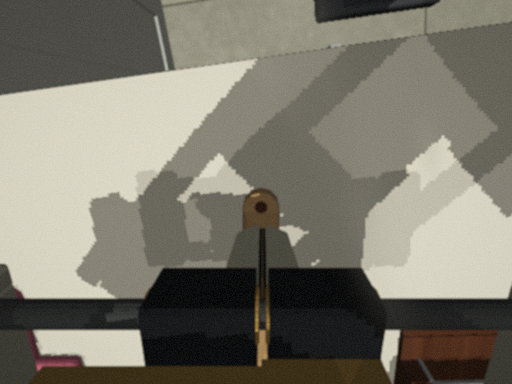

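```bash
cat >> h.py <<'E'
def proj(P,K,T):
    p=F@(T[:3,:3]@np.array(P)+T[:3,3]);p=K@p;return (p[:2]/p[2]).round(1)
E
python3 - <<'E'
from h import *
from bench import env
s=env.sense();K,T=cal(env,"wrist",s)
print("hole",proj((.429,-.3785,.012),K,T),proj((.429,-.3785,.0),K,T),"tcp",proj(s["eef_pos"],K,T), s["grip_width"])
a=toolR(s).as_matrix()
for d in(0,.02,.04,.06):print(d,proj(s["eef_pos"]-a[:,0]*d,K,T))
im=env.read_camera("top")[:,:,::-1];cv2.imwrite("pics/t5.png",cv2.resize(im[125:255,270:450],(750,540)))
im=env.read_camera("scene")[:,:,::-1];cv2.imwrite("pics/s5.png",cv2.resize(im[110:230,220:400],(750,500)))
E
```

```text
hole [262.4 206.7] [262.4 200.5] tcp [260.8 225.2] 0.0030673029708042057
0 [260.8 225.2]
0.02 [260.7 238.5]
0.04 [260.5 254.9]
0.06 [260.3 275.5]
```

View pics/t5.png

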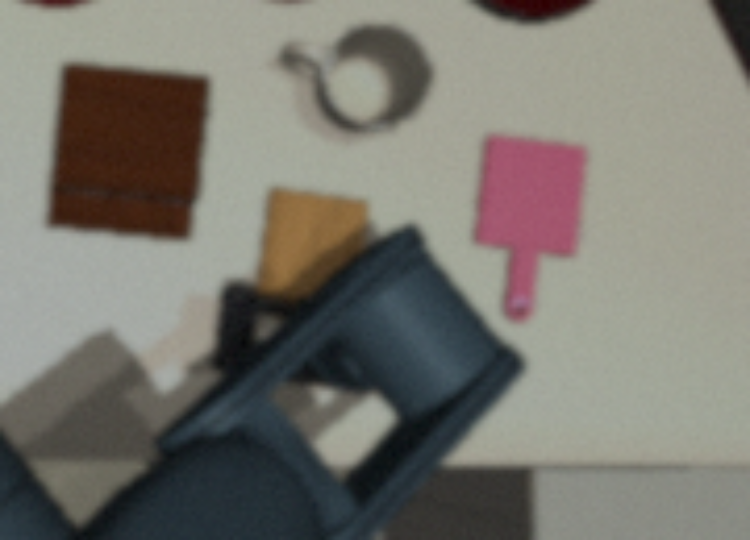

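View pics/s5.png

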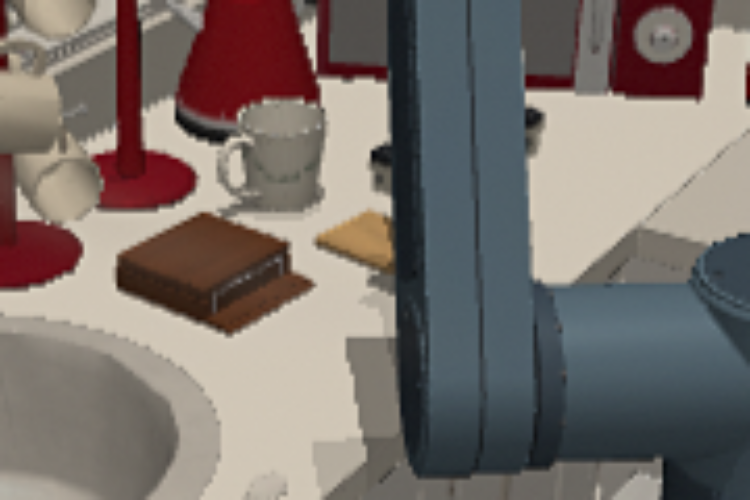

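```bash
python3 - <<'E'
import cv2
im=cv2.imread("pics/w5.png");cv2.imwrite("pics/w5c.png",cv2.resize(im[180:290,200:325],(680,600),interpolation=cv2.INTER_CUBIC))
E
```

```text
(no output)
```

View pics/w5c.png

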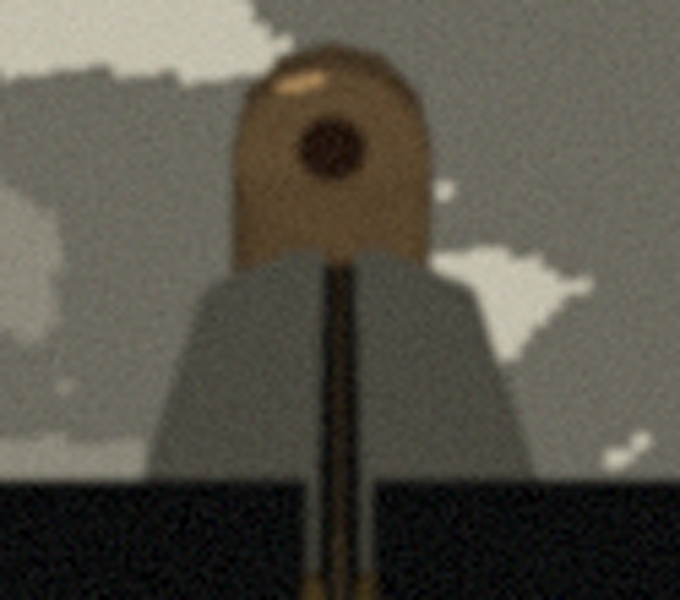

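```bash
python3 -m handwheel '[[0,0,0,0,0,0,0],[0,0,0,0,0,0,0],[0,0,0,0,0,0,0],[0,0,0,0,0,0,0],[0,0,0,0,0,0,0],[0,0,0,0,0,0,0],[0,0,0,0,0,0,0],[0,0,0,0,0,0,0],[0,0,0,0,0,0,0],[0,0,0,0,0,0,0]]' 50
python3 - <<'E'
from h import *
from bench import env
im=env.read_camera("wrist")[:,:,::-1];cv2.imwrite("pics/w6.png",im);cv2.imwrite("pics/w6c.png",cv2.resize(im[180:330,170:345],(700,600),interpolation=cv2.INTER_CUBIC))
E
```

```text
time: 8.83
eef_pos: [0.4449, -0.3817, 0.0044]
orientation: [0.706, 0.046, 0.706, -0.046]
contact_force: [-0.2, 0.1, 0.6]
grip_width: 0.5
```

View pics/w6c.png

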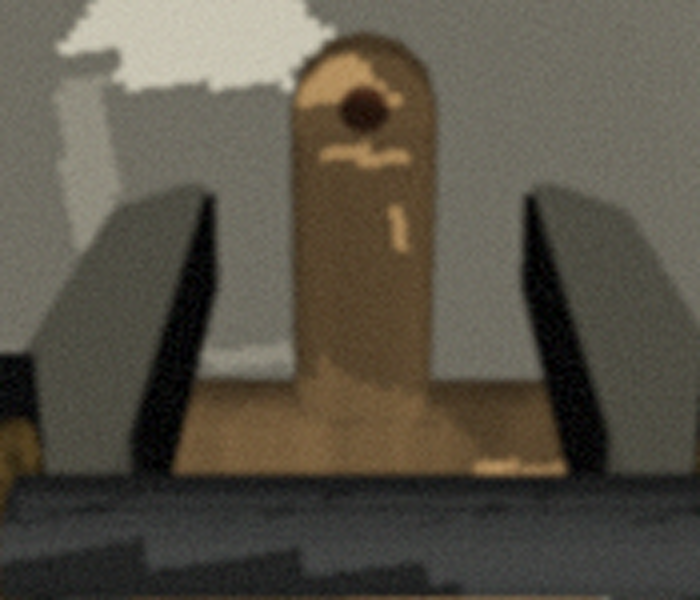

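```bash
python3 - <<'E'
from h import *
from bench import env
s=env.sense();K,T=cal(env,"wrist",s);a=toolR(s).as_matrix();print(env.grasp_offset,s["grip_width"])
for up in(0,.004,.008,.012,.016,.0188):
  for bk in(0,.0075,.011):
    p=s["eef_pos"]-a[:,0]*up-a[:,2]*bk
    print(up,bk,proj(p,K,T),(proj(p+a[:,1]*.02325,K,T)-proj(p-a[:,1]*.02325,K,T))[0])
# handle width px at hole
print((proj((.43,-.3785+.012,.012),K,T)-proj((.43,-.3785-.012,.012),K,T)))
E
```

```text
0.0188 0.49965436709641775
0 0 [260.8 225.2] 68.60000000000002
0 0.0075 [260.8 214.9] 69.29999999999998
0 0.011 [260.8 210. ] 69.70000000000002
0.004 0 [260.8 227.7] 69.89999999999998
0.004 0.0075 [260.8 217.2] 70.70000000000002
0.004 0.011 [260.8 212.3] 71.10000000000002
0.008 0 [260.8 230.2] 71.29999999999998
0.008 0.0075 [260.7 219.6] 72.10000000000002
0.008 0.011 [260.7 214.5] 72.5
0.012 0 [260.7 232.9] 72.6
0.012 0.0075 [260.7 222.1] 73.5
0.012 0.011 [260.7 216.9] 73.89999999999998
0.016 0 [260.7 235.6] 74.20000000000002
0.016 0.0075 [260.7 224.6] 75.0
0.016 0.011 [260.7 219.4] 75.39999999999998
0.0188 0 [260.7 237.6] 75.20000000000002
0.0188 0.0075 [260.7 226.5] 76.1
0.0188 0.011 [260.7 221.2] 76.49999999999997
[37.2 -4.6]
```

By rows and width, the visible finger tips sit about 19 mm above the nominal TCP, which explains closing over the handle. I'll go down carefully, watching the force.

```bash
python3 -m handwheel '[[3,0,0,0,0,0,0],[6,0,0,0,0,0,0],[9,0,0,0,0,0,0],[11,0,0,0,0,0,0],[12,0,0,0,0,0,0],[12,0,0,0,0,0,0],[12,0,0,0,0,0,0],[12,0,0,0,0,0,0],[12,0,0,0,0,0,0],[12,0,0,0,0,0,0]]' 50
python3 - <<'E'
from h import *
from bench import env
im=env.read_camera("wrist")[:,:,::-1];cv2.imwrite("pics/w7c.png",cv2.resize(im[180:330,170:345],(700,600),interpolation=cv2.INTER_CUBIC))
E
```

```text
time: 9.72
eef_pos: [0.445, -0.3818, -0.0074]
orientation: [0.706, 0.046, 0.706, -0.046]
contact_force: [0.6, 0.2, 0.4]
grip_width: 0.497
```

View pics/w7c.png

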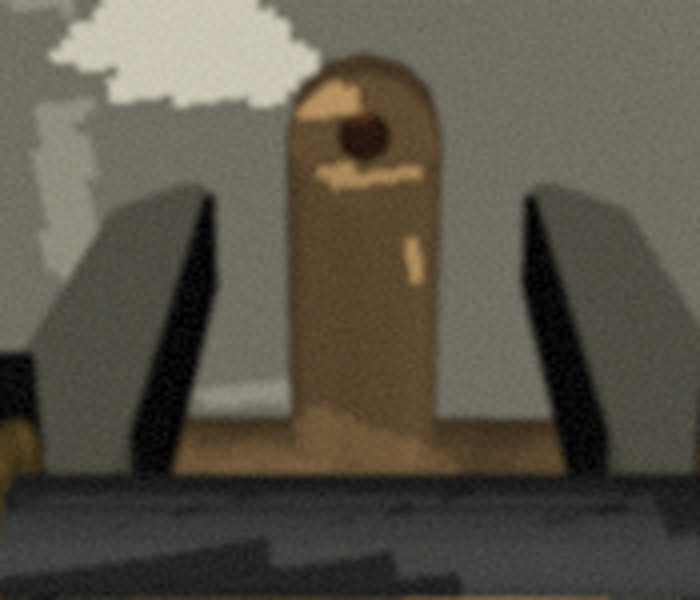

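```bash
python3 -m handwheel '[[1,0,0,0,0,0,0],[2,0,0,0,0,0,0],[3,0,0,0,0,0,0],[4,0,0,0,0,0,0],[5,0,0,0,0,0,0],[5,0,0,0,0,0,0],[5,0,0,0,0,0,0],[5,0,0,0,0,0,0],[5,0,0,0,0,0,0],[5,0,0,0,0,0,0]]' 50
```

```text
time: 10.6
eef_pos: [0.445, -0.3817, -0.0125]
orientation: [0.706, 0.046, 0.706, -0.046]
contact_force: [-0.0, 0.3, -0.6]
grip_width: 0.502
```

```bash
python3 -m handwheel '[[1,0,0,0,0,0,0],[2,0,0,0,0,0,0],[3,0,0,0,0,0,0],[3,0,0,0,0,0,0],[3,0,0,0,0,0,-1],[3,0,0,0,0,0,-1],[3,0,0,0,0,0,-1],[3,0,0,0,0,0,-1],[3,0,0,0,0,0,-1],[3,0,0,0,0,0,-1]]' 50
python3 -m handwheel '[[0,0,0,0,0,0,-1],[0,0,0,0,0,0,-1],[0,0,0,0,0,0,-1],[0,0,0,0,0,0,-1],[0,0,0,0,0,0,-1],[0,0,0,0,0,0,-1],[0,0,0,0,0,0,-1],[0,0,0,0,0,0,-1],[0,0,0,0,0,0,-1],[0,0,0,0,0,0,-1]]' 50
python3 - <<'E'
from h import *
from bench import env
im=env.read_camera("wrist")[:,:,::-1];cv2.imwrite("pics/w8c.png",cv2.resize(im[180:330,170:345],(700,600),interpolation=cv2.INTER_CUBIC))
E
```

```text
time: 11.43
eef_pos: [0.445, -0.3817, -0.0155]
orientation: [0.706, 0.046, 0.706, -0.046]
contact_force: [-1.1, -0.6, -0.1]
grip_width: 0.249
time: 12.27
eef_pos: [0.445, -0.3817, -0.0155]
orientation: [0.706, 0.046, 0.706, -0.046]
contact_force: [0.4, 0.2, 1.5]
grip_width: 0.252
```

View pics/w8c.png

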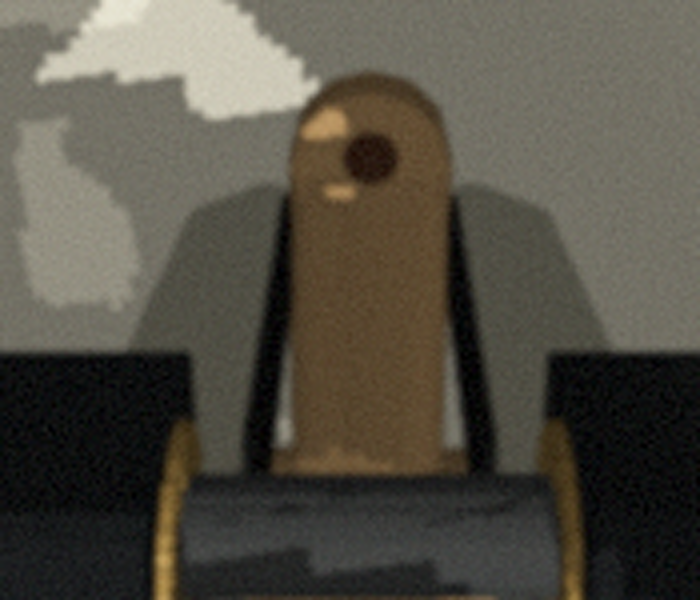

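Held: opening 0.252, about 24 mm, with the handle between the pads. I'll lift 45 mm and refine the keeper's pose from the earlier wrist and top views.

```bash
python3 -m handwheel '[[-5,0,0,0,0,0,-1],[-10,0,0,0,0,0,-1],[-18,0,0,0,0,0,-1],[-26,0,0,0,0,0,-1],[-34,0,0,0,0,0,-1],[-40,0,0,0,0,0,-1],[-45,0,0,0,0,0,-1],[-45,0,0,0,0,0,-1],[-45,0,0,0,0,0,-1],[-45,0,0,0,0,0,-1]]' 55
python3 - <<'E'
from h import *
from bench import env
K=env.get_calibration("wrist")["camera_matrix"];T=np.load("w1.npy")
W=lambda p,z:onplane(p,K,T,z).round(4)
c=lambda u,v:(290+u/5,230+v/5)
print("ramp",W(c(94,74),0),W(c(551,67),0))
print("ledge-ramp edge left",W(c(96,107),.006),"right",W(c(549,97),.006))
print("top front left",W(c(95,240),.039),"back left",W(c(105,575),.039))
# lines by fit: ramp front edge
im=cv2.imread("pics/w1.png");hsv=cv2.cvtColor(im,cv2.COLOR_BGR2HSV)
m=mask(hsv,(0,90,20),(14,255,200))
L=[]
for u in list(range(312,338))+list(range(382,398)):
    v=np.nonzero(m[225:275,u])[0]
    if len(v):L.append(onplane((u,225+v[0]-.5),K,T,0)[:2])
L=np.array(L);k=np.polyfit(L[:,1],L[:,0],1);print("ramp edge dx/dy",k, np.abs(np.polyval(k,L[:,1])-L[:,0]).max())
for n,img in(("s",env.read_camera("scene")),("w",env.read_camera("wrist"))):
    cv2.imwrite(f"pics/{n}9.png",img[:,:,::-1])
E
```

```text
time: 13.15
eef_pos: [0.4447, -0.3814, 0.0292]
orientation: [0.705, 0.046, 0.706, -0.046]
contact_force: [0.5, -0.2, -1.1]
grip_width: 0.248
ramp [ 0.542  -0.2843  0.    ] [ 0.5545 -0.1552  0.    ]
ledge-ramp edge left [ 0.5491 -0.2851  0.006 ] right [ 0.5605 -0.1582  0.006 ]
top front left [ 0.5698 -0.2917  0.039 ] back left [ 0.681  -0.2964  0.039 ]
ramp edge dx/dy [0.0985955  0.56985122] 0.0012943404120269175
```

View pics/w9.png

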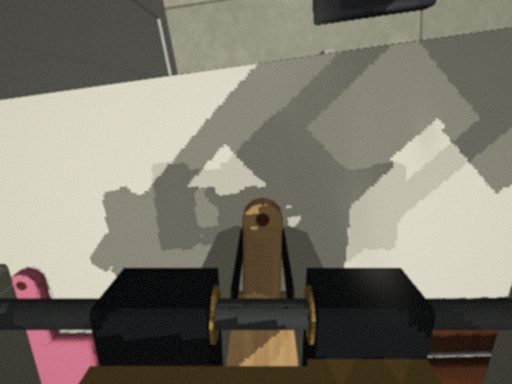

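```bash
python3 - <<'E'
import cv2
cv2.imwrite("pics/s9c.png",cv2.resize(cv2.imread("pics/s9.png")[130:230,235:360],(750,600),interpolation=cv2.INTER_CUBIC))
E
```

```text
(no output)
```

View pics/s9c.png

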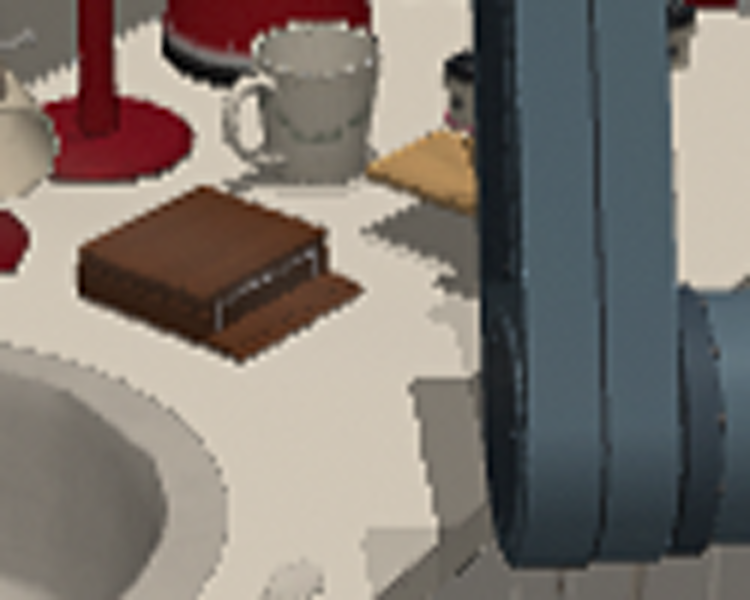

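The board is held level in the air. Keeper pose from the two views: origin about (0.633,-0.2285), yaw about -0.085, but they differ by a few mm. I'll take one look from above the keeper.

```bash
python3 - <<'E'
from h import *
from bench import env
s=env.sense();print(togo(s,(.57,-.225,.17),-.085,1))
E
```

```text
(array([-141. ,  171.5,  103.8]), array([-0.0458, -0.0007, -0.0007]))
```

```bash
python3 -m handwheel '[[-35,0,0,0,0,0,-1],[-70,5,0,0,0,0,-1],[-105,20,5,0,0,0,-1],[-130,50,20,-0.01,0,0,-1],[-141,85,45,-0.02,0,0,-1],[-141,115,65,-0.03,0,0,-1],[-141,145,85,-0.046,0,0,-1],[-141,165,100,-0.046,0,0,-1],[-141,171,104,-0.046,0,0,-1],[-141,171,104,-0.046,0,0,-1]]' 55
python3 -m handwheel '[[0,0,0,0,0,0,-1],[0,0,0,0,0,0,-1],[0,0,0,0,0,0,-1],[0,0,0,0,0,0,-1],[0,0,0,0,0,0,-1],[0,0,0,0,0,0,-1],[0,0,0,0,0,0,-1],[0,0,0,0,0,0,-1],[0,0,0,0,0,0,-1],[0,0,0,0,0,0,-1]]' 55
python3 - <<'E'
from h import *
from bench import env
s=env.sense();im=env.read_camera("wrist")[:,:,::-1];cv2.imwrite("pics/w10.png",im);np.save("w10.npy",cal(env,"wrist",s)[1])
cv2.imwrite("pics/w10c.png",cv2.resize(im[150:300,150:350],(800,600),interpolation=cv2.INTER_CUBIC))
E
```

```text
time: 14.08
eef_pos: [0.5711, -0.2238, 0.1697]
orientation: [0.706, 0.029, 0.707, -0.029]
contact_force: [0.4, 0.9, -0.8]
grip_width: 0.249
time: 14.92
eef_pos: [0.5704, -0.2257, 0.1704]
orientation: [0.706, 0.03, 0.706, -0.03]
contact_force: [0.6, 0.1, -1.2]
grip_width: 0.25
```

View pics/w10c.png

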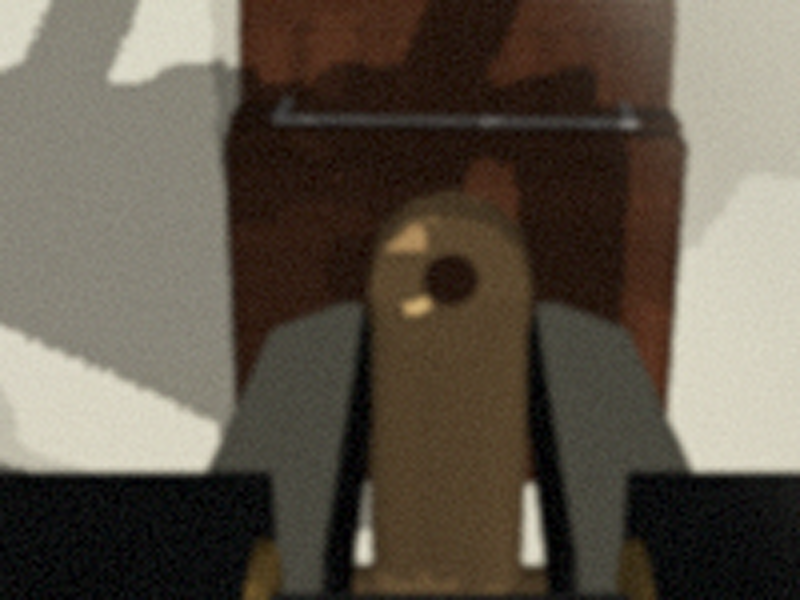

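View pics/w10.png

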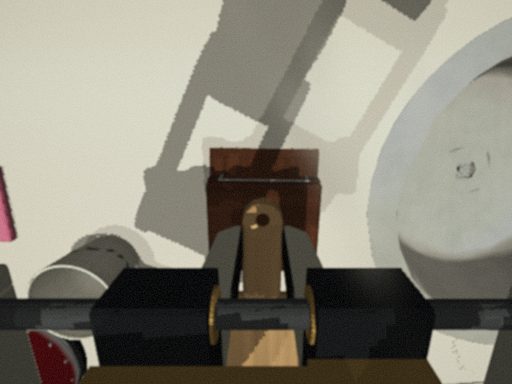

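```bash
python3 - <<'E'
from h import *
from bench import env
im=cv2.imread("pics/w10.png");hsv=cv2.cvtColor(im,cv2.COLOR_BGR2HSV)
K=env.get_calibration("wrist")["camera_matrix"];T=np.load("w10.npy")
cv2.imwrite("pics/w10d.png",cv2.resize(im[115:195,195:330],(800,474),interpolation=cv2.INTER_CUBIC))
m=mask(hsv,(0,80,10),(16,255,255))
def edges(rows,zl):
    l=[];r=[]
    for v in rows:
        u=np.nonzero(m[v,200:330])[0]+200
        l.append(onplane((u[0]-.5,v),K,T,zl)[:2]);r.append(onplane((u[-1]+.5,v),K,T,zl)[:2])
    return np.array(l),np.array(r)
for rows,z in((range(131,148),0.003),(range(190,225),.039)):
    l,r=edges(rows,z)
    for n,e in(("L",l),("R",r)):
        k=np.polyfit(e[:,0],e[:,1],1);print(z,n,k.round(4),e.mean(0).round(4),np.abs(np.polyval(k,e[:,0])-e[:,1]).max().round(4))
L=[]
for u in range(215,315):
    v=np.nonzero(m[100:200,u])[0]+100
    L.append((u,v[0]-.5))
L=np.array(L);P=np.array([onplane(p,K,T,0)[:2] for p in L]);k=np.polyfit(P[:,1],P[:,0],1)
print("ramp",k.round(4),np.polyval(k,-.22).round(4),np.abs(np.polyval(k,P[:,1])-P[:,0]).max(),L[0],L[-1])
E
```

```text
Traceback (most recent call last):
IndexError: index 0 is out of bounds for axis 0 with size 0
```

View pics/w10d.png

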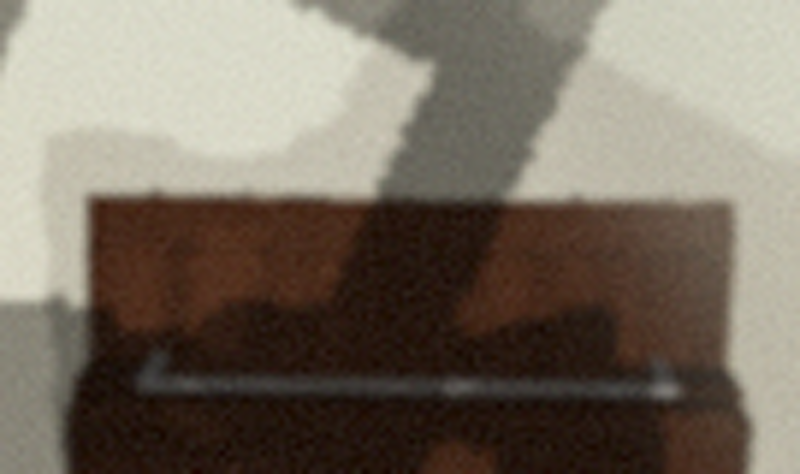

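```bash
python3 - <<'E'
from h import *
from bench import env
im=cv2.imread("pics/w10.png");hsv=cv2.cvtColor(im,cv2.COLOR_BGR2HSV)
K=env.get_calibration("wrist")["camera_matrix"];T=np.load("w10.npy")
m=mask(hsv,(0,80,10),(16,255,255))
def edges(rows,zl):
    l=[];r=[]
    for v in rows:
        u=np.nonzero(m[v,200:330])[0]+200
        if len(u)<5:continue
        l.append(onplane((u[0]-.5,v),K,T,zl)[:2]);r.append(onplane((u[-1]+.5,v),K,T,zl)[:2])
    return np.array(l),np.array(r)
for rows,z in((range(153,168),0.005),(range(188,222),.039)):
    l,r=edges(rows,z)
    for n,e in(("L",l),("R",r)):
        k=np.polyfit(e[:,0],e[:,1],1);print(z,n,k.round(4),e.mean(0).round(4),np.abs(np.polyval(k,e[:,0])-e[:,1]).max().round(4))
L=[]
for u in range(215,315):
    v=np.nonzero(m[130:200,u])[0]+130
    L.append((u,v[0]-.5))
L=np.array(L);P=np.array([onplane(p,K,T,0)[:2] for p in L]);k=np.polyfit(P[:,1],P[:,0],1)
print("ramp",k.round(4),np.polyval(k,-.22).round(4),np.abs(np.polyval(k,P[:,1])-P[:,0]).max(),L[0],L[-1])
for p in((220.3,179.6),(308.1,180.6)):print("trim",onplane(p,K,T,.026).round(4))
for p in((195+90/5.926,115+197/5.926),(195+733/5.926,115+203/5.926)):print("ramp corner",onplane(p,K,T,0).round(4))
for p in((195+75/5.926,115+385/5.926+1),(195+743/5.926,115+385/5.926+1)):print("topfront",p,onplane(p,K,T,.039).round(4))
# board: hole, handle edges at height; handle top z
s=env.sense();print(s["eef_pos"],onplane((150+450/4,150+280/4),K,T,s["eef_pos"][2]+.0275).round(4))
z=s["eef_pos"][2]+.0275
for v in(215,225,255,265):
    pass
g=[onplane((150+a/4,150+v/4),K,T,z)[:2].round(4) for a,v in((371,300),(531,300),(374,480),(525,480))];print(g)
E
```

```text
0.005 L [-0.1374 -0.2102] [ 0.5542 -0.2863] 0.0
0.005 R [ 0.2932 -0.3293] [ 0.5646 -0.1637] 0.003
0.039 L [-0.099  -0.2301] [ 0.5982 -0.2894] 0.0008
0.039 R [-0.0916 -0.1079] [ 0.6089 -0.1637] 0.0007
ramp [0.1232 0.5749] 0.5478 0.01022178085919312 [215.  148.5] [314.  159.5]
trim [ 0.5739 -0.2731  0.026 ]
trim [ 0.5835 -0.173   0.026 ]
ramp corner [ 0.5411 -0.2845  0.    ]
ramp corner [ 0.5532 -0.1554  0.    ]
topfront (207.65609179885251, 180.96793790077623) [ 0.5708 -0.285   0.039 ]
topfront (320.37968275396554, 180.96793790077623) [ 0.5813 -0.1613  0.039 ]
[ 0.57034937 -0.2256307   0.17044462] [ 0.5551 -0.2233  0.1979]
[array([ 0.5572, -0.2349]), array([ 0.5592, -0.2119]), array([ 0.5868, -0.2376]), array([ 0.5888, -0.2147])]
```

Keeper: yaw -0.095, origin about (0.635,-0.2286). The trim width measures 100 mm and the ramp 130 mm, both as expected. The camera puts the finger midline about 1 mm too far in +y, so I'll correct for that. Next is the pre-insertion pose.

```bash
cat >> h.py <<'E'
def kt(X,z): return (.635+.9955*X,-.2296-.0949*X,z)
def kx(s):
    d=np.array(s["eef_pos"][:2])-[.635,-.2296];return (d@[.9955,-.0949]*1000).round(1),(d@[.0949,.9955]*1000).round(1)
E
python3 - <<'E'
from h import *
from bench import env
s=env.sense();print(togo(s,kt(-.235,.03),-.093,1),kx(s))
E
```

```text
(array([ 140.5,    3.9, -170.2]), array([ 0.0083, -0.0001, -0.    ])) (np.float64(-64.7), np.float64(-2.2))
```

```bash
python3 -m handwheel '[[0,1,-30,0,0,0,-1],[0,2,-65,0.008,0,0,-1],[0,3,-100,0.008,0,0,-1],[10,4,-135,0.008,0,0,-1],[35,4,-160,0.008,0,0,-1],[70,4,-170,0.008,0,0,-1],[105,4,-170,0.008,0,0,-1],[130,4,-170,0.008,0,0,-1],[140,4,-170,0.008,0,0,-1],[140,4,-170,0.008,0,0,-1]]' 55
python3 -m handwheel '[[5,0,0,0,0,0,-1],[10,0,0,0,0,0,-1],[15,0,0,0,0,0,-1],[20,0,0,0,0,0,-1],[20,0,0,0,0,0,-1],[20,0,0,0,0,0,-1],[20,0,0,0,0,0,-1],[20,0,0,0,0,0,-1],[20,0,0,0,0,0,-1],[20,0,0,0,0,0,-1]]' 55
python3 - <<'E'
from h import *
from bench import env
s=env.sense();print(kx(s),togo(s,kt(-.195,-.0065),-.093,1))
cv2.imwrite("pics/s11c.png",cv2.resize(env.read_camera("scene")[130:230,235:360,::-1],(750,600),interpolation=cv2.INTER_CUBIC))
cv2.imwrite("pics/t11c.png",cv2.resize(env.read_camera("top")[125:225,250:375,::-1],(750,600),interpolation=cv2.INTER_CUBIC))
E
```

```text
time: 15.8
eef_pos: [0.3995, -0.2059, 0.0282]
orientation: [0.705, 0.034, 0.708, -0.032]
contact_force: [-0.2, -0.0, -0.9]
grip_width: 0.245
time: 16.63
eef_pos: [0.4014, -0.2074, 0.0107]
orientation: [0.706, 0.033, 0.706, -0.033]
contact_force: [0.3, 0.3, -1.6]
grip_width: 0.249
(np.float64(-234.6), np.float64(-0.1)) (array([17.2, -0. , 39.6]), array([0.0002, 0.0004, 0.0003]))
```

View pics/s11c.png

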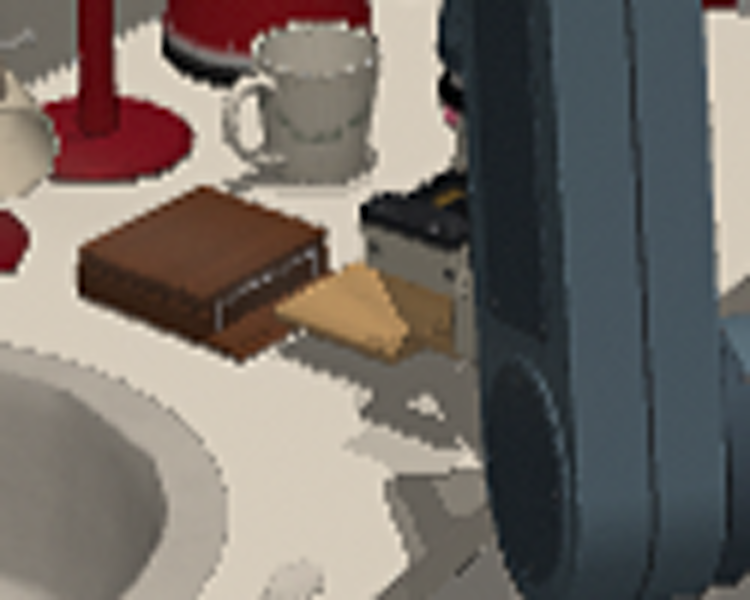

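View pics/t11c.png

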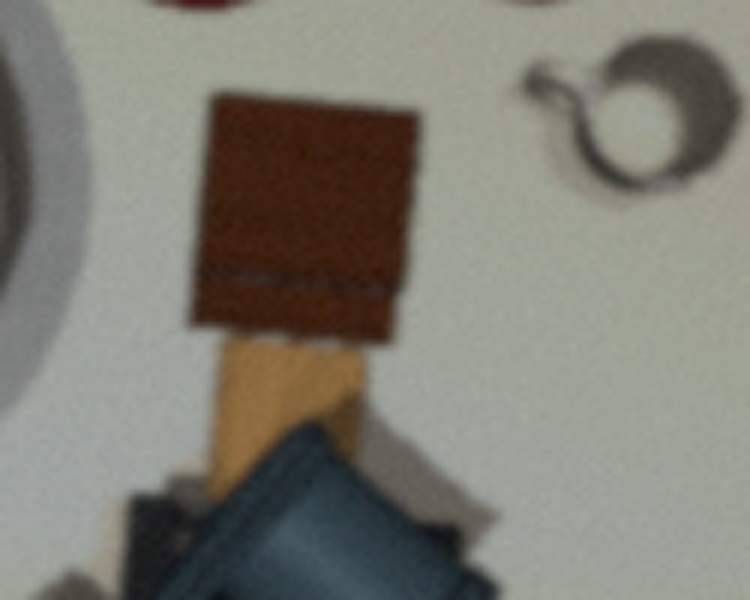

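```bash
python3 - <<'E'
from h import *
from bench import env
K,T=cal(env,"top")
c=lambda u,v:(250+u/6-.4,125+v/6-.4)
for n,u,v,z in(("bL",222,337,.038),("bR",367,351,.038),("bL low",212,495,.038),("ledgeL",190,326,.0),("ledgeR",395,344,0.),("topBL",212,95,.039),("topBR",420,113,.039),("topFL",199,268,.039),("topFR",405,287,.039)):
    P=onplane(c(u,v),K,T,z)[:2];d=P-[.635,-.2296];print(n,P.round(4),"k",(d@[.9955,-.0949]).round(4),(d@[.0949,.9955]).round(4))
E
```

```text
bL [ 0.543  -0.1763] k -0.0966 0.0444
bR [ 0.5351 -0.2646] k -0.0961 -0.0443
bL low [ 0.4467 -0.1704] k -0.1931 0.041
ledgeL [ 0.5532 -0.1587] k -0.0882 0.0628
ledgeR [ 0.5428 -0.2868] k -0.0864 -0.0656
topBL [ 0.6921 -0.1697] k 0.0512 0.065
topBR [ 0.6817 -0.2972] k 0.0529 -0.0629
topFL [ 0.5851 -0.1621] k -0.056 0.0625
topFR [ 0.5744 -0.2877] k -0.0548 -0.0636
```

The top view puts the blade's front corners at keeper y +44.4 and -44.3 mm, and the keeper's own edges are symmetric within 1.5 mm, so the board is aligned. I'll lower it and enter.

```bash
python3 -m handwheel '[[6,0,0,0,0,0,-1],[12,0,0,0,0,0,-1],[17,0,0,0,0,0,-1],[17,0,0,0,0,0,-1],[17,0,8,0,0,0,-1],[17,0,18,0,0,0,-1],[17,0,30,0,0,0,-1],[17,0,36,0,0,0,-1],[17,0,36,0,0,0,-1],[17,0,36,0,0,0,-1]]' 55
python3 - <<'E'
from h import *
from bench import env
s=env.sense();print(kx(s),s["contact_force"].round(1))
cv2.imwrite("pics/s12c.png",cv2.resize(env.read_camera("scene")[140:215,240:340,::-1],(800,600),interpolation=cv2.INTER_CUBIC))
E
```

```text
time: 17.57
eef_pos: [0.4376, -0.2106, -0.0066]
orientation: [0.706, 0.032, 0.706, -0.033]
contact_force: [-0.7, 0.9, -1.9]
grip_width: 0.249
(np.float64(-198.3), np.float64(0.2)) [-0.7  0.9 -1.9]
```

View pics/s12c.png

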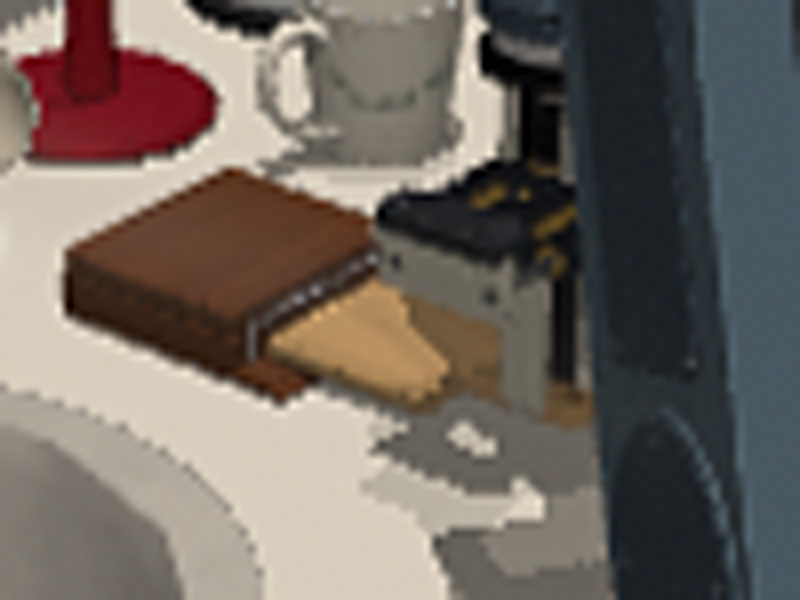

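The board's front edge is at the slot mouth (270,335 in the crop), inside the trim and below the roof. I'll advance in steps.

```bash
python3 -m handwheel '[[0,0,4,0,0,0,-1],[0,0,8,0,0,0,-1],[0,0,12,0,0,0,-1],[0,0,16,0,0,0,-1],[0,0,20,0,0,0,-1],[0,0,24,0,0,0,-1],[0,0,28,0,0,0,-1],[0,0,30,0,0,0,-1],[0,0,30,0,0,0,-1],[0,0,30,0,0,0,-1]]' 55
python3 - <<'E'
from h import *
from bench import env
s=env.sense();print(kx(s),s["contact_force"].round(1),togo(s,kt(-.1,-.0065),-.094,1))
cv2.imwrite("pics/t13c.png",cv2.resize(env.read_camera("top")[125:225,250:375,::-1],(750,600),interpolation=cv2.INTER_CUBIC))
E
```

```text
time: 18.45
eef_pos: [0.467, -0.2133, -0.0066]
orientation: [0.706, 0.033, 0.706, -0.033]
contact_force: [-0.4, -0.3, -1.6]
grip_width: 0.248
(np.float64(-168.8), np.float64(0.3)) [-0.4 -0.3 -1.6] (array([-0.2, -0.4, 68.8]), array([ 0.0014, -0.0003, -0.0001]))
```

View pics/t13c.png

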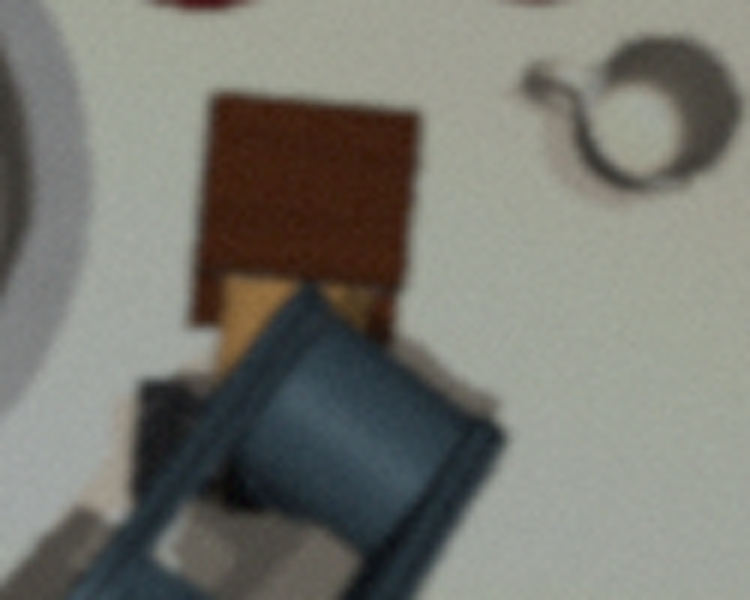

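The blade is about 25 mm into the slot with no contact force, and the scene is undisturbed. I'll continue.

```bash
python3 -m handwheel '[[0,0,5,0,0,0,-1],[0,0,12,0,0,0,-1],[0,0,19,0,0,0,-1],[0,0,26,0,0,0,-1],[0,0,33,0,0,0,-1],[0,0,40,0,0,0,-1],[0,0,46,0,0,0,-1],[0,0,50,0,0,0,-1],[0,0,50,0,0,0,-1],[0,0,50,0,0,0,-1]]' 55
python3 - <<'E'
from h import *
from bench import env
s=env.sense();print(kx(s),s["contact_force"].round(1),s["moment"].round(2))
cv2.imwrite("pics/s14c.png",cv2.resize(env.read_camera("scene")[140:215,240:340,::-1],(800,600),interpolation=cv2.INTER_CUBIC))
E
```

```text
time: 19.33
eef_pos: [0.5168, -0.2179, -0.0067]
orientation: [0.706, 0.033, 0.707, -0.033]
contact_force: [-0.1, 0.7, -0.9]
grip_width: 0.248
(np.float64(-118.8), np.float64(0.4)) [-0.1  0.7 -0.9] [0.04 0.08 0.  ]
```

View pics/s14c.png

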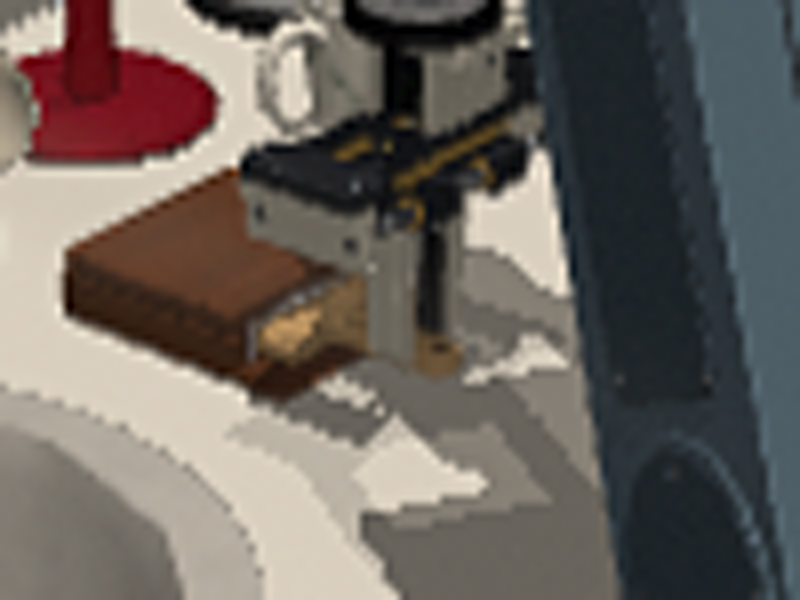

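Sliding in freely, blade about 80% inside. Now 22 mm more, then creep.

```bash
python3 -m handwheel '[[0,0,4,0,0,0,-1],[0,0,9,0,0,0,-1],[0,0,14,0,0,0,-1],[0,0,18,0,0,0,-1],[0,0,21,0,0,0,-1],[0,0,22,0,0,0,-1],[0,0,23,0,0,0,-1],[0,0,23,0,0,0,-1],[0,0,23,0,0,0,-1],[0,0,23,0,0,0,-1]]' 55
python3 - <<'E'
from h import *
from bench import env
s=env.sense();print(kx(s),s["contact_force"].round(1),s["moment"].round(2))
E
```

```text
time: 20.22
eef_pos: [0.5395, -0.2201, -0.0066]
orientation: [0.706, 0.033, 0.706, -0.033]
contact_force: [0.1, 1.1, -0.8]
grip_width: 0.246
(np.float64(-96.0), np.float64(0.4)) [ 0.1  1.1 -0.8] [ 0.05  0.03 -0.  ]
```

```bash
python3 -m handwheel '[[1,0,0,0,0,0,-1],[2,0,0,0,0,0,-1],[2,0,1,0,0,0,-1],[2,0,1.5,0,0,0,-1],[2,0,2,0,0,0,-1],[2,0,2.5,0,0,0,-1],[2,0,3,0,0,0,-1],[2,0,3.5,0,0,0,-1],[2,0,4,0,0,0,-1],[2,0,4,0,0,0,-1]]' 55
python3 - <<'E'
from h import *
from bench import env
s=env.sense();print(kx(s),s["contact_force"].round(1),s["moment"].round(2))
E
```

```text
time: 21.05
eef_pos: [0.5424, -0.2204, -0.009]
orientation: [0.705, 0.033, 0.707, -0.033]
contact_force: [-4.9, -0.9, 0.4]
grip_width: 0.248
(np.float64(-93.1), np.float64(0.4)) [-4.9 -0.9  0.4] [-0.16  0.91 -0.01]
```

```bash
python3 -m handwheel '[[0,0,1,0,0,0,-1],[0,0,1,0,0,0,-1],[0,0,2,0,0,0,-1],[0,0,2,0,0,0,-1],[0,0,2.5,0,0,0,-1],[0,0,2.5,0,0,0,-1],[0,0,2.5,0,0,0,-1],[0,0,2.5,0,0,0,-1],[0,0,2.5,0,0,0,-1],[0,0,2.5,0,0,0,-1]]' 55
python3 - <<'E'
from h import *
from bench import env
s=env.sense();print(kx(s),s["contact_force"].round(1),s["moment"].round(2))
im=env.read_camera("scene")[:,:,::-1];cv2.imwrite("pics/s15c.png",cv2.resize(im[140:215,240:340],(800,600),interpolation=cv2.INTER_CUBIC))
im=env.read_camera("wrist")[:,:,::-1];cv2.imwrite("pics/w15.png",im)
E
```

```text
time: 21.88
eef_pos: [0.5423, -0.2202, -0.0096]
orientation: [0.704, 0.033, 0.709, -0.032]
contact_force: [-11.0, -1.9, 0.2]
grip_width: 0.244
(np.float64(-93.1), np.float64(0.5)) [-11.   -1.9   0.2] [-0.36  2.01 -0.01]
```

View pics/s15c.png

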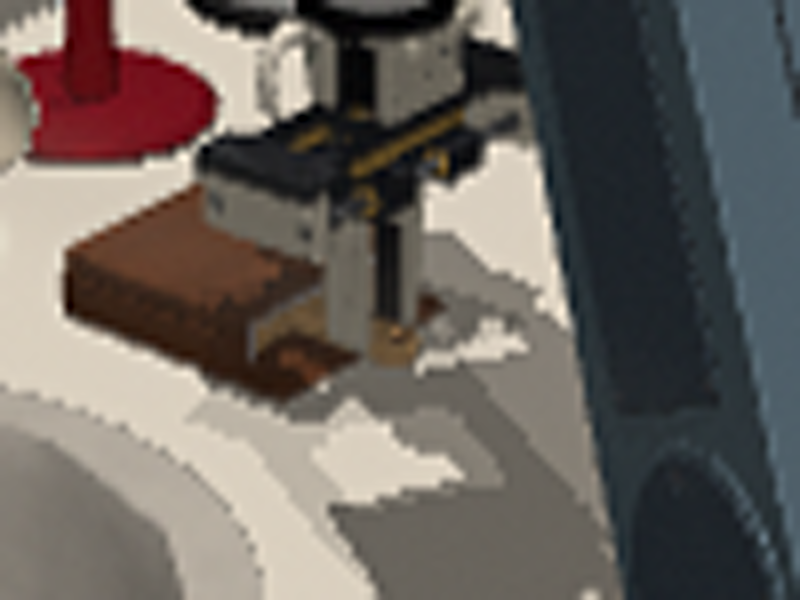

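View pics/w15.png

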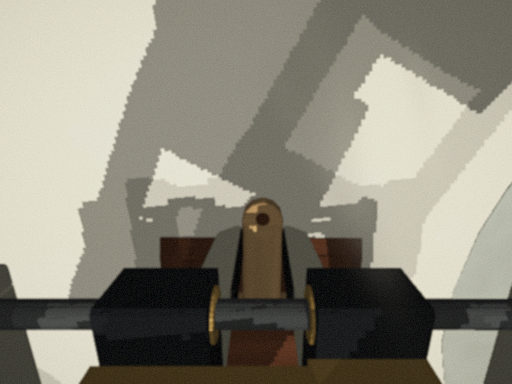

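Firm stop: the force rises to 11 N with no motion at TCP x = -93 (about -91 predicted), with the underside at floor height. I'll relieve the push and release.

```bash
python3 -m handwheel '[[0,0,-1.5,0,0,0,-1],[0,0,-2,0,0,0,-1],[0,0,-2,0,0,0,-1],[0,0,-2,0,0,0,0.2],[0,0,-2,0,0,0,0.2],[0,0,-2,0,0,0,0.2],[0,0,-2,0,0,0,0.2],[0,0,-2,0,0,0,0.2],[0,0,-2,0,0,0,0.2],[0,0,-2,0,0,0,0.2]]' 55
python3 -m handwheel '[[0,0,0,0,0,0,0.2],[0,0,0,0,0,0,0.2],[-10,0,0,0,0,0,0.2],[-30,0,0,0,0,0,0.2],[-60,0,0,0,0,0,0.2],[-90,0,0,0,0,0,0.2],[-120,0,-5,0,0,0,0.2],[-150,0,-10,0,0,0,0.2],[-160,0,-15,0,0,0,0.2],[-160,0,-15,0,0,0,0.2]]'
python3 - <<'E'
from h import *
from bench import env
s=env.sense();print(kx(s))
im=env.read_camera("wrist")[:,:,::-1];cv2.imwrite("pics/w16.png",im);np.save("w16.npy",cal(env,"wrist",s)[1])
E
```

```text
time: 22.82
eef_pos: [0.5444, -0.2206, -0.0085]
orientation: [0.706, 0.033, 0.706, -0.033]
contact_force: [0.0, 0.6, -1.1]
grip_width: 0.596
time: 23.65
eef_pos: [0.5303, -0.2202, 0.1553]
orientation: [0.708, 0.032, 0.704, -0.034]
contact_force: [-0.2, 0.8, -0.7]
grip_width: 0.602
(np.float64(-105.1), np.float64(-0.6))
```

View pics/w16.png

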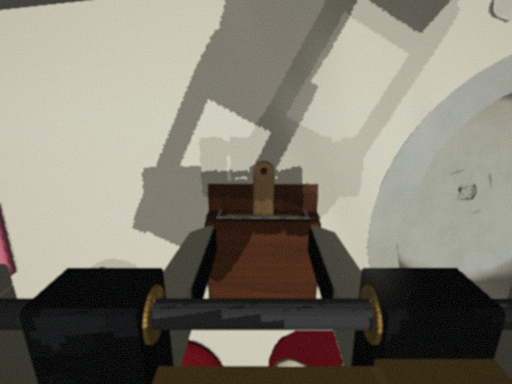

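Released; only the handle (263,190) protrudes. I'll settle, then measure.

```bash
python3 -m handwheel '[[0,0,-5,0,0,0,0.2],[0,0,-5,0,0,0,0.2],[0,0,-5,0,0,0,0.2],[0,0,-5,0,0,0,0.2],[0,0,-5,0,0,0,0.2],[0,0,-5,0,0,0,0.2],[0,0,-5,0,0,0,0.2],[0,0,-5,0,0,0,0.2],[0,0,-5,0,0,0,0.2],[0,0,-5,0,0,0,0.2]]'
python3 - <<'E'
from h import *
from bench import env
s=env.sense();print(kx(s))
im=env.read_camera("wrist")[:,:,::-1];K,T=cal(env,"wrist",s);np.save("w17.npy",T);cv2.imwrite("pics/w17.png",im);cv2.imwrite("pics/w17c.png",cv2.resize(im[140:240,195:330],(800,593),interpolation=cv2.INTER_CUBIC))
cv2.imwrite("pics/s17.png",cv2.resize(env.read_camera("scene")[130:230,220:355,::-1],(800,593),interpolation=cv2.INTER_CUBIC))
E
```

```text
time: 24.53
eef_pos: [0.5243, -0.2188, 0.1515]
orientation: [0.706, 0.033, 0.706, -0.033]
contact_force: [0.5, -0.2, -0.8]
grip_width: 0.602
(np.float64(-111.2), np.float64(0.3))
```

View pics/w17c.png

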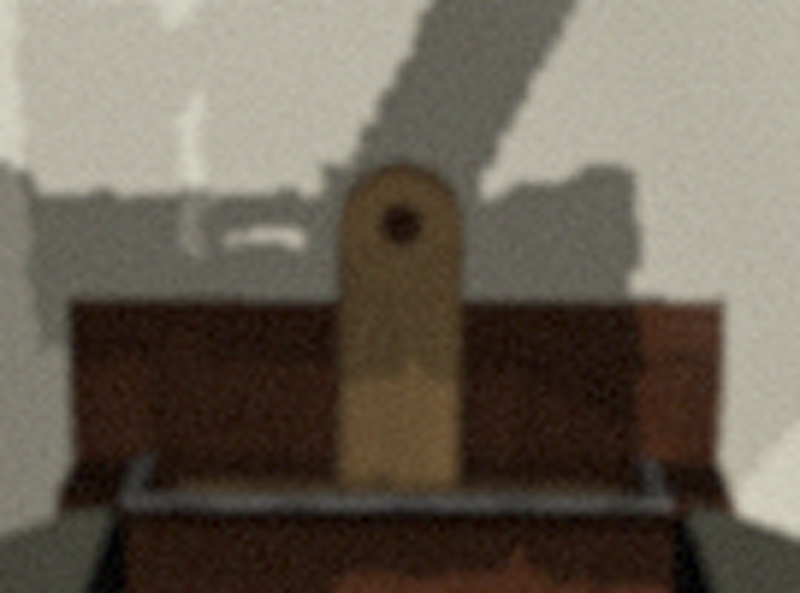

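View pics/s17.png

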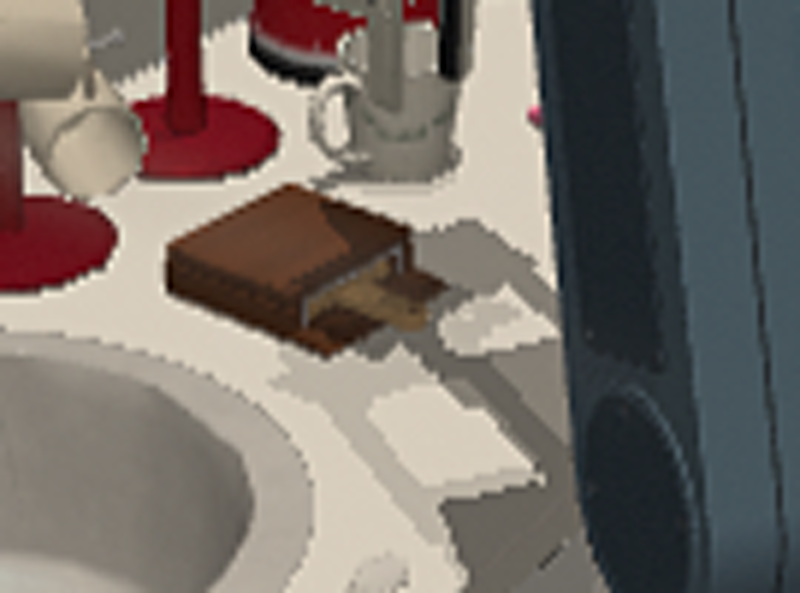

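```bash
python3 - <<'E'
from h import *
from bench import env
K=env.get_calibration("wrist")["camera_matrix"];T=np.load("w17.npy")
k=800/135;c=lambda u,v:(195+u/k-.4,140+v/k-.4)
a=lambda u,v,z:onplane(c(u,v),K,T,z)[:2]
rL=a(72,303,0);rR=a(724,301,0);tL=a(135,495,.026);tR=a(660,500,.026)
y=(rR-rL)/np.linalg.norm(rR-rL);x=np.array([y[1],-y[0]]);r0=(rL+rR)/2
print("ramp w",np.linalg.norm(rR-rL),"yaw",np.arctan2(x[1],x[0]),"trim w",np.linalg.norm(tR-tL),"trim yaw",-np.arctan2((tR-tL)[0],(tR-tL)[1]))
f=lambda P:((P-r0)@x*1000-89,(P-r0)@y*1000)
print("trim ctr",f((tL+tR)/2))
for n,u,v in(("end top",402,165),("hole",402,222),("hL",341,230),("hR",463,230),("hL2",340,470),("hR2",463,470),("shL",180,487),("shR",620,487)):print(n,np.round(f(a(u,v,.018)),1))
E
```

```text
ramp w 0.12999577948660282 yaw -0.08942551993262629 trim w 0.1000767939109752 trim yaw -0.10292910562874133
trim ctr (np.float64(-58.094237978361235), np.float64(-0.1445234324739534))
end top [-121.1    0.9]
hole [-110.2    0.9]
hL [-108.7  -10.5]
hR [-108.7   12.2]
hL2 [-60.4 -11.3]
hR2 [-60.4  12.6]
shL [-56.9 -42.6]
shR [-56.7  43.2]
```

Relative to the keeper, the blade's shoulders are at about -55 mm (home is -53), the handle end is at about -119 to -121 (home is -118), the centre offset is about 1 mm and the yaw is about 0. All of that is within limits and the gripper is clear, so I'll hand in.

```bash
python3 - <<'E'
from bench import env
print(env.job_done(), env.sense()["time"])
E
```

```text
the job is handed in; nothing more can be done
the job is handed in; nothing more can be done
```

The pale wooden board is in the keeper, blade through the slot, with only the handle sticking out. I released it, moved the gripper clear and handed the job in at about 25 s of the 53 s allowed. No verdict is reported.

**Grasp:** The first two grasps closed empty. On the first I lifted before the slow fingers had shut. On the second they closed above the handle, because the visible fingertips sit about 19 mm above the nominal TCP. The third grasp held at an opening of about 24 mm, and the board was not disturbed by the misses.

**Insertion:** The push ended on a firm stop, with force rising to 11 N and no motion, about 2 mm short of where I predicted. I took this to be the back wall.

**Last checks, against the keeper:**

| Check | Measured | Limit |
|---|---|---|
| Blade middle, x | about -5 mm (home is -3) | -11 to +2 mm |
| Centre offset, y | about 1 mm | ±8 mm |
| Yaw error | about 0.01 rad | 0.12 rad |

- **Disagreement:** Handle end and blade shoulders differ by a few mm on depth, inside the margin.
- **Flatness:** I did not measure it directly. At the stop, the board's underside was at floor height going by the TCP reading.
- **Other things on the worktop:** The mug looked unmoved in the last scene crop. I did not re-measure the candle, pepper shaker or spoon, but the arm never worked near them and no unexpected contact forces appeared.

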